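Swing the tray clear of the tilt-out bin and put the nail clipper away

ROBOT

A 6-joint arm with a two-finger parallel gripper is mounted at the origin on the work surface. World frame = base frame: x ahead of the robot, y to its left, z up, the work surface at z = 0. Lengths are in m, angles in degrees, forces in N, time in s.
With the tool pointing down it reaches from about 0.4 to 0.825 m from the base axis. Payload 7 kg.
Tool frame: the origin (TCP) lies midway between the tips of the shut fingers; the grasp point (between the pads) lies 19 mm behind it; z points along the fingers, y is the line along which they close (so a half turn about z gives the same grasp; the last joint's range is limited). The gripper opens to 88 mm and grips with 3 to 60 N. Pads are 19 mm wide; open, the fingers measure 130 mm over their backs; the gripper's body (78 mm by 193 mm) begins 47 mm behind the grasp point.
Start: joints at [-50.472, 20.546, 0.682, 0, -70.136, -16.507], TCP at [0.264, -0.621, 0.227] pointing down, gripper open.
Joint ranges: [-176.03, 176.03], [-82.01, 121.73], [-58.28, 71.71], [-173.87, 95.51], [-174.79, -0.11], [-173.66, 173.66]. Speed limits (degrees/s): [136.94, 136.94, 172.46, 180, 180, 180].

INTERFACE

Orientations are given as a 3x3 rotation matrix whose columns are the frame's x, y, z axes.
In Python, from rig import robot gives the robot as it stands. Calls block until the motion is done:
- robot.goto(position, orientation): joint-space move of the TCP to a pose.
- robot.servo_line(position, ori=None, speed=0.15): straight line of the TCP; ori=None keeps the orientation; speed is the mean speed in m/s.
- robot.movej(angles): joint-space move.
- robot.move_gripper(opening): opening from 0.0 (shut) to 1.0 (fully open); the grip force is fixed at half the most; returns when the fingers have stopped.
- robot.dwell(seconds).
- robot.ik(position, orientation): joint angles nearest the present ones, or None.
- robot.grab_frame(name): name is "scene" or "top" or "wrist"; returns (picture, depth): 384x512x3 uint8, red, green, blue; 384x512 float32, m along the optical axis (not along the pixel's ray), 0 where there is no reading.
- robot.camera_info(name): a dict with "vfov" (degrees; the focal length in pixels is half the picture's height over the tangent of half this angle, whatever the lens; pixels are square), "cx", "cy" (the principal point, pixels), "k1" (the pictures are not rectified: a ray, as slopes to the right and down, at radius r is drawn at 1 + k1 r^2 times it, then the intrinsics apply), "view" (4x4, takes a point from world to camera coordinates); the wrist camera has in their place "T_tool_cam" (4x4, takes a point from camera to tool coordinates, whose origin is the TCP and whose axes are the flange's). Camera axes: x right, y down, z forward; pixel columns grow to the right and rows downward; lengths in m; the calibration is good to about 2 mm. A picture is of the moment at which its call begins: read the wrist's pose just before it. camera_info takes no time and is no camera call.
A pose or a line that the arm cannot do raises robot.Unreachable and nothing moves.
- robot.job_done(): hands the job in; it is judged then, once.
Readings, each from a call of its own:
- robot.read_t(): time.
- robot.read_qpos(): joint angles.
- robot.read_qvel(): joint speeds.
- robot.read_effort(): joint torques, N m.
- robot.read_position(): TCP position.
- robot.read_tcp_rot(): TCP orientation.
- robot.read_force(): force on the tool from outside, world axes, zero at the start.
- robot.read_ft_torque(): the same for the moment, N m.
- robot.read_grip_width(): opening from 0.0 (shut) to 1.0 (fully open).
- robot.read_finger_force(): force on a finger pad.
Only numpy, scipy, OpenCV 4.12 (cv2) and the standard library are available. Lean on these libraries where they do the work, as an engineer would, in place of code of your own. Each camera call takes 0.05 s, during which the arm holds its last target. There are 200 camera calls.

TASK

The long wooden tray is blocking the tilt-out bin: swing it a quarter turn about its mug end, away from the bin, so that it lies square to the bin's front with the mug end still where it was and the mug standing upright in it. Then tip the bin's flap fully open, put the nail clipper in the bin and leave the flap open. Leave the remote and the other things where they are.

Things in the scene. Friction and masses are not known exactly. Their poses are not given: they have to be found in the camera images.
- bin: Pale grey plastic tilt-out bin, fixed to the table, 150 deep (x) x 150 wide (y) x 170 high mm. Origin: centre of its underside, on the table. Its open front faces its own -x (roughly the robot's right); its +y side is the one nearer the robot. Walls and roof 5 mm, floor 8 mm thick. The flap closes the front.
- flap (a joint): Tilt angle of the bin's front flap, rad: 0 upright and shut, 0.70 fully open (stop). The top tips away from the bin (to the bin's -x). The hinge is stiff, so that it stays where it is left; about 2 to 4 N at the tab move it. Starts slightly tipped. If the tray is still in front, it blocks the flap.
- flap_hinge (a point): Middle of the hinge line, on the flap's inner face, 12 mm above the table, 75 mm in front of the bin's origin. Its axes turn with the flap: z up along the flap, y along the hinge, +x into the bin. The flap lies at x -5 to 0 mm, is 148 mm wide and reaches 158 mm up; two side cheeks (inner faces 129 mm apart) reach 90 mm in from it.
- flap_tab (a point): Top of the grip tab's inner face, 188 mm from the hinge line, axes as flap_hinge. The tab stands on the middle of the flap's top edge: 60 wide, 10 thick (x -10 to 0 mm), 30 mm high; above the bin's 170 mm high roof while the flap is near shut, so it can be hooked from behind or pinched from above.
- tray: Loose red-brown wooden tray, 90 (x) x 360 (y) x 48 mm high, straight 6 mm walls, 0.4 kg, on 3 mm feet (x +-30, y +-140). Origin: centre of its underside. Mug in its -y end. Lies along the bin's front, +x side to the flap; its empty +y end sticks out past the bin towards the robot. To be turned 90 deg anticlockwise (top view): +y end to the bin's -x. A push of 2 to 4 N near the empty end turns it.
- tray_mug_end (a point): Centre of the tray's mug end, 140 mm from its middle (40 mm from the end), 30 mm above the table: the tray turns about here.
- tray_free_end (a point): Middle of the tray's empty end, 140 mm from its middle (40 mm from the end), 30 mm above the table.
- mug: Black ceramic mug, rim radius 33, 90 mm high, about 0.3 kg, standing loose in the tray's -y end. Origin: centre of its underside; z up.
- clipper_mid (a point): Centre of the loose chrome nail clipper, 76 long (its x) x 13 wide (y) x 14 mm high, lying flat on the table; the point is 7 mm up.
- remote: Loose silver remote with black buttons, 42 (x) x 170 (y) x 18 mm, lying on the table near the clipper. Origin: centre of its underside. Not to be disturbed.
Not all that is in view belongs to the job. There is more than one size of the bin; the job needs the smaller.

How it is judged (in metres and radians):
On the way, in this order (a step that is already met when the one before it is completed fails the run):
1. the tray is swung square to the bin's front, its mug end still in place (angle between the y axis of tray and the x axis of bin, either way round below 0.21 rad and distance of tray_mug_end from where it was at the start of the episode below 0.05 m), for 0.2 s.
2. the flap is tipped fully open (value of joint flap above 0.6 rad), for 0.2 s.
At the end, for the whole second after the job is handed in: Tray square to the bin's front (0.21 rad), empty end away from it, at rest, mug end within 50 mm of its start; mug upright (0.15 rad) within 30 mm of that end's centre; flap open over 0.55 of 0.70 rad; clipper inside the bin behind the flap (all of step 1 and x of tray_free_end in the frame of bin below -0.25 m and linear speed of tray below 0.02 m/s and angle between mug's own z axis and vertical below 0.15 rad and horizontal distance between mug and tray_mug_end below 0.03 m and height (world z) of mug below 0.03 m and value of joint flap above 0.55 rad and x of clipper_mid in the frame of flap_hinge above 0 m and z of clipper_mid in the frame of flap_hinge below 0.16 m and y of clipper_mid in the frame of flap_hinge between -0.073 and 0.073 m and z of clipper_mid in the frame of bin below 0.13 m and x of clipper_mid in the frame of bin below 0.075 m); the robot touches nothing.
It fails at once if the mug tips over (angle between mug's own z axis and vertical above 0.4 rad).
It fails at once if the tray's mug end is dragged far from its place (distance of tray_mug_end from where it was at the start of the episode above 0.08 m).
It fails at once if the remote is moved more than 40 mm (distance of remote from where it was at the start of the episode above 0.04 m).
It also fails if it takes over 72 s, if anything falls off the work surface, if the arm or the gripper's body presses on something with over 40 N, if the wrist force passes 120 N, or if a joint passes its speed limit or range.

## Working session

There is one attempt and no reset: what is moved stays moved. The work goes in short steps, each a Python script; the robot and the scene stay as the last script left them, time stands still between calls to the robot, and variables do not carry over. Pictures are saved under pics/ and viewed, at most 10 in all, crops included, and the job is handed in when it is done.

```bash
mkdir -p pics; ls
cat > h.py <<'E'
import numpy as np, cv2
from rig import robot
def rays(info,uv):
    f=192/np.tan(np.radians(info["vfov"])/2)
    d=(np.atleast_2d(uv).astype(float)-[info["cx"],info["cy"]])/f
    s=d.copy()
    for _ in range(20): s=d/(1+info["k1"]*(s**2).sum(1,keepdims=True))
    return s
def pts(info,uv,z,T):  # z depth -> world ; T cam->world
    s=rays(info,uv); P=np.c_[s,np.ones(len(s))]*np.reshape(z,(-1,1))
    return P@T[:3,:3].T+T[:3,3]
def camT(name):
    i=robot.camera_info(name)
    if name=="wrist":
        M=np.eye(4);M[:3,:3]=robot.read_tcp_rot();M[:3,3]=robot.read_position()
        return i,M@np.array(i["T_tool_cam"])
    return i,np.linalg.inv(np.array(i["view"]))
def shot(name,fn):
    i,T=camT(name); im,d=robot.grab_frame(name)
    np.savez("pics/"+fn+".npz",im=im,d=d,T=T,i=i,allow_pickle=True)
    cv2.imwrite("pics/"+fn+".png",im[:,:,::-1]); return i,T,im,d
def load(fn):
    z=np.load("pics/"+fn+".npz",allow_pickle=True); return z["i"].item(),z["T"],z["im"],z["d"]
def cloud(fn):
    i,T,im,d=load(fn); v,u=np.mgrid[:384,:512]
    return pts(i,np.c_[u.ravel(),v.ravel()],d.ravel(),T).reshape(384,512,3),im,d
def onplane(fn,uv,h):
    i,T,_,_=load(fn); s=rays(i,uv); D=np.c_[s,np.ones(len(s))]@T[:3,:3].T
    return T[:3,3]+D*((h-T[2,3])/D[:,2:])
E
python3 - <<'E'
from h import *
for n in("scene","top"):
    i,T,im,d=shot(n,n+"0"); print(n,i["vfov"],i["k1"],T.round(3).tolist())
a=cv2.imread("pics/top0.png");cv2.imwrite("pics/top0b.png",cv2.resize(a,(800,600)))
a=cv2.imread("pics/scene0.png");cv2.imwrite("pics/scene0b.png",cv2.resize(a,(800,600)))
E
```

```text
pics
scene 53.24978113208594 -0.011362365934270388 [[-0.965, -0.248, 0.087, 0.416], [-0.262, 0.916, -0.305, 0.361], [-0.004, -0.317, -0.948, 1.269], [0.0, 0.0, 0.0, 1.0]]
top 52.321664310277335 -0.01277127207843796 [[-0.013, -0.999, 0.037, 0.45], [-0.999, 0.014, 0.03, -0.029], [-0.031, -0.036, -0.999, 1.116], [0.0, 0.0, 0.0, 1.0]]
```

View pics/top0b.png

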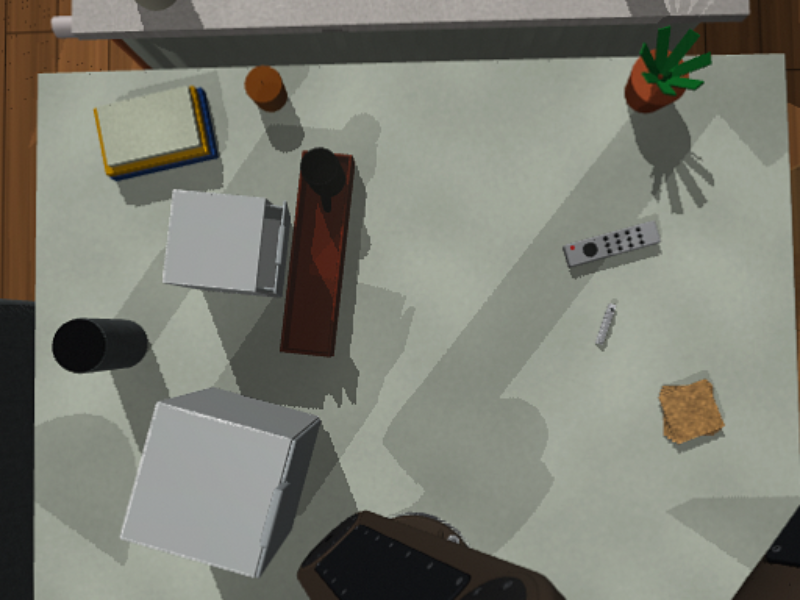

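View pics/scene0b.png

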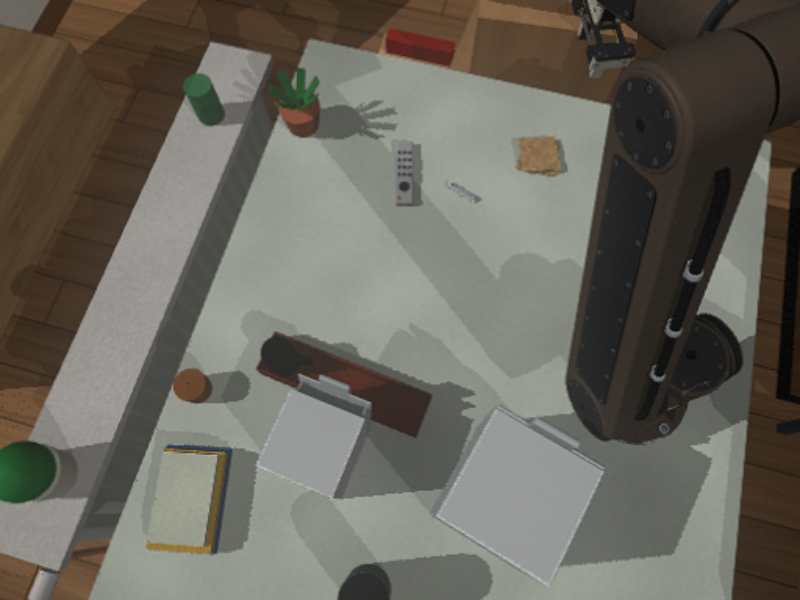

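Top picture (800x600 scale): the small bin's roof is at about (215,240), with the tray beside it from (303,150) to (333,356) and the mug at (323,172). A larger bin is at (210,485). The clipper is at (607,325) and the remote at (612,244). The small bin fits, because the tray lies along it. I'll enlarge it and measure.

Run:
```python
from h import *
P,im,d=cloud("top0")
s=.64
def at(u,v):
    return P[int(round(v*s)),int(round(u*s))].round(3)
for n,uv in dict(roof=(215,240),bigroof=(210,485),mugrim=(323,155),trayfree=(308,345),trayrimR=(343,250),table=(450,250),clip=(607,325),remote=(625,250),tab=(281,245)).items(): print(n,at(*uv))
def pl(l,h): return onplane("top0",np.array(l)*s,h).round(3)[:,:2]
R=pl([(175,190),(266,197),(258,293),(164,284)],.17); print("roof",R.tolist(),np.linalg.norm(R-np.roll(R,-1,0),axis=1))
R=pl([(303,150),(354,156),(333,356),(281,351)],.048); print("tray",R.tolist(),np.linalg.norm(R-np.roll(R,-1,0),axis=1))
a=cv2.imread("pics/top0.png")
c1=cv2.resize(a[85:240,95:240],None,fx=3.8,fy=3.8,interpolation=cv2.INTER_CUBIC)
c2=cv2.resize(a[130:230,350:430],None,fx=3,fy=3,interpolation=cv2.INTER_CUBIC)
o=np.zeros((600,800,3),np.uint8);o[:c1.shape[0],:c1.shape[1]]=c1;o[:c2.shape[0],560:560+c2.shape[1]]=c2
cv2.imwrite("pics/crop.png",o)
```

```text
roof [0.593 0.296 0.174]
bigroof [0.23  0.285 0.237]
mugrim [0.758 0.143 0.062]
trayfree [0.423 0.184 0.005]
trayrimR [0.595 0.115 0.018]
table [ 0.594 -0.078  0.   ]
clip [ 0.45  -0.029  1.116]
remote [ 0.587 -0.391  0.017]
tab [0.58  0.187 0.197]
roof [[0.675, 0.362], [0.661, 0.217], [0.51, 0.23], [0.526, 0.38]] [0.14567429 0.15155857 0.15085092 0.15008331]
tray [[0.771, 0.182], [0.758, 0.091], [0.405, 0.132], [0.415, 0.223]] [0.09192388 0.35537304 0.0915478  0.35835318]
```

View pics/crop.png

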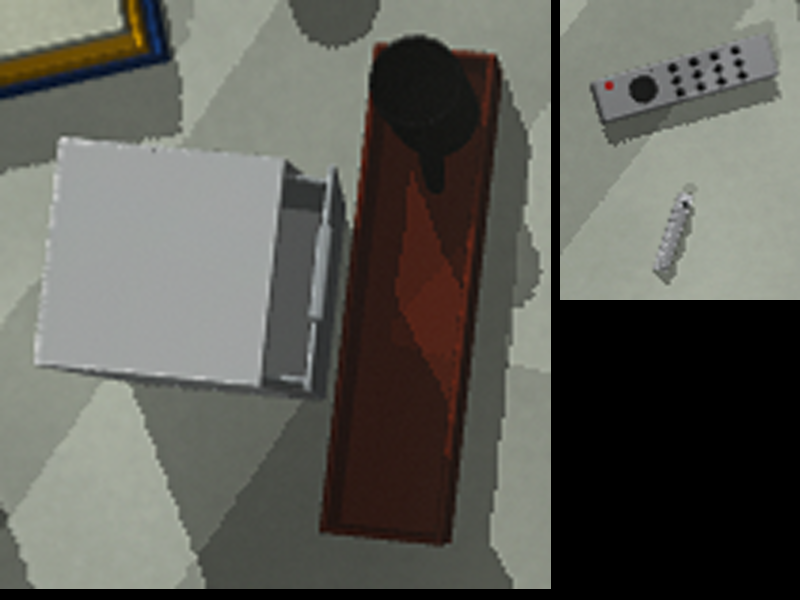

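The crop confirms it: a 150 mm square roof at z≈0.17, which is the small bin, with its flap slightly tipped. The tray measures 91x357 mm and matches the given size. Plan: pinch the tray's right side wall at the free end and swing it rigidly about the mug end. First I'll check the IK.

```bash
cat >> h.py <<'E'
BC=np.array([.593,.297]); by=np.array([-.9947,.103]); bx=np.array([.103,.9947])
def B(x,y,z): return np.r_[BC+x*bx+y*by,z]
def down(ydir):   # tool z down, tool y along ydir (xy)
    y=np.r_[ydir,0]/np.linalg.norm(ydir); z=np.array([0,0,-1.]); return np.c_[np.cross(y,z),y,z]
def rot(a): return np.array([[np.cos(a),-np.sin(a)],[np.sin(a),np.cos(a)]])
ty=np.array([-.3545,.041]);ty/=np.linalg.norm(ty); tx=np.array([ty[1],-ty[0]])
piv=np.array([.7645,.1365])+.04*ty; TC=piv+.14*ty
G=TC-.042*tx+.138*ty
tot=np.pi/2+np.arctan2(bx[1],bx[0])-np.arctan2(tx[1],tx[0])
def arc(a,sg,z=.022): return np.r_[piv+rot(a)@(G-piv),z],down(sg*(rot(a)@tx))
E
python3 - <<'E'
from h import *
print(piv,G,np.degrees(tot),robot.read_t())
for sg in(1,-1):
    for a in np.linspace(0,tot,4):
        p,o=arc(a,sg); q=robot.ik(p,o); p[2]=.2; q2=robot.ik(p,o); print(sg,p.round(3),None if q is None else np.round(q),None if q2 is None else np.round(q2))
c=onplane("top0",np.array([(607,325),(600,347),(614,302)])*.64,.01); print(c.round(3).tolist())
for sg in (1,-1):
  for p,o in((c[0]*[1,1,0]+[0,0,.003],down(sg*rot(np.pi/2)@(c[2]-c[1])[:2])),(B(-.095,0,.22),down(sg*by)),(B(-.178,0,.14),down(sg*by)),(B(-.125,0,.125),down(sg*bx))):
    q=robot.ik(p,o); print(sg,p.round(3),None if q is None else np.round(q))
E
```

```text
[0.72476487 0.1410956 ] [0.44378035 0.13131314] 90.68544061196967 0.1
1 [0.444 0.131 0.2  ] [  41.   15.  -40.   -0.  -35. -138.] [  41.    1.  -27.    0.  -61. -138.]
1 [ 0.487 -0.009  0.2  ] [ 22.  17. -37.   0. -36. -89.] [ 22.   4. -25.   0. -62. -89.]
1 [ 0.595 -0.108  0.2  ] [  8.  26. -22.   0. -43. -44.] [  8.  15. -11.   0. -64. -44.]
1 [ 0.738 -0.14   0.2  ] [  4.  37.  -1.   0. -53. -10.] [  4.  29.  10.   0. -71. -10.]
-1 [0.444 0.131 0.2  ] [ 41.  15. -40.   0. -35.  42.] [ 41.   1. -27.   0. -61.  42.]
-1 [ 0.487 -0.009  0.2  ] [ 22.  17. -37.   0. -36.  91.] [ 22.   4. -25.   0. -62.  91.]
-1 [ 0.595 -0.108  0.2  ] [  8.  26. -22.   0. -43. 136.] [  8.  15. -11.   0. -64. 136.]
-1 [ 0.738 -0.14   0.2  ] [  4.  37.  -1.   0. -53. 170.] [  4.  29.  10.   0. -71. 170.]
[[0.453, -0.357, 0.01], [0.413, -0.344, 0.01], [0.494, -0.371, 0.01]]
1 [ 0.453 -0.357  0.003] [-19.  25. -26.   0. -39. -90.]
1 [0.583 0.203 0.22 ] [ 37.  15.  -8.   0. -67. -43.]
1 [0.575 0.12  0.14 ] [ 31.  16. -17.   0. -56. -37.]
1 [0.58  0.173 0.125] [  35.   19.  -16.    0.  -55. -131.]
-1 [ 0.453 -0.357  0.003] [-19.  25. -26.   0. -39.  90.]
-1 [0.583 0.203 0.22 ] [ 37.  15.  -8.   0. -67. 137.]
-1 [0.575 0.12  0.14 ] [ 31.  16. -17.   0. -56. 143.]
-1 [0.58  0.173 0.125] [ 35.  19. -16.   0. -55.  49.]
```

Run:
```python
from h import *
p,o=arc(0,1,.2); robot.goto(p,o); robot.move_gripper(.5)
p[2]=.022; robot.servo_line(p,speed=.12)
print(robot.read_force(),robot.read_position(),robot.read_grip_width())
i,T,im,d=shot("wrist","w1")
robot.move_gripper(0); print(robot.read_grip_width(),robot.read_finger_force(),robot.read_force(),robot.read_t())
i,T,im,d=shot("top","top1")
cv2.imwrite("pics/two.png",cv2.resize(np.hstack([cv2.imread("pics/w1.png"),cv2.imread("pics/top1.png")]),(800,300)))
```

```text
[ 0.06155517  0.00350559 -0.51877204] [0.44412326 0.13155673 0.0225066 ] 0.4992981939065947
0.06633860178851043 29.99482959508896 [0.04018373 0.5867151  0.00401475] 6.1167
```

View pics/two.png

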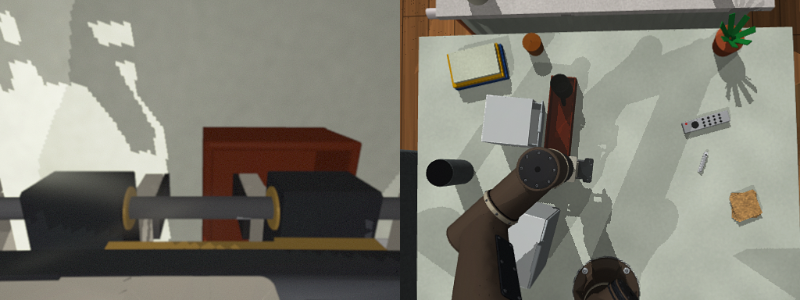

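The wall is pinched: grip width is 0.066 × 88 mm = 5.8 mm, which matches the 6 mm wall. The wrist view at left shows one finger inside and one outside the tray. Now I'll swing it.

Run:
```python
from h import *
for a in np.linspace(0,tot,19)[1:]:
    p,o=arc(a,1); robot.servo_line(p,o,speed=.09)
    print(np.round(np.degrees(a)),np.round(robot.read_force(),1),np.round(robot.read_ft_torque(),2),robot.read_t().__round__(1))
robot.dwell(.3); shot("top","top2"); print(robot.read_position(),robot.read_grip_width())
a=cv2.imread("pics/top2.png");cv2.imwrite("pics/top2b.png",cv2.resize(a,(800,600)))
```

```text
5.0 [ 0.5 -2.4  2.7] [-0.76 -0.12  0.18] 6.6
10.0 [ 0.3 -1.2  1.7] [-0.66 -0.34  0.18] 7.0
15.0 [ 2.2 -0.9  0.6] [-0.58 -0.54  0.2 ] 7.4
20.0 [ 2.6 -1.8  2. ] [-0.52 -0.55  0.13] 7.9
25.0 [ 1.5 -1.7  1.9] [-0.52 -0.58  0.21] 8.3
30.0 [ 1.6 -1.7  2.6] [-0.55 -0.63  0.18] 8.7
35.0 [ 0.6 -2.1  3.7] [-0.66 -0.56  0.22] 9.1
40.0 [ 0.8 -3.4  2.9] [-0.84 -0.38  0.26] 9.6
45.0 [ 0.6 -3.1  3.5] [-0.94 -0.39  0.31] 10.0
50.0 [ 1.2 -3.1  4.3] [-0.96 -0.3   0.33] 10.4
55.0 [ 0.8 -2.3  4.8] [-0.98 -0.27  0.35] 10.8
60.0 [ 1.  -1.9  4.4] [-0.82 -0.13  0.31] 11.3
65.0 [ 0.4 -1.4  5.1] [-0.6   0.07  0.3 ] 11.7
71.0 [-0.5 -1.8  5.8] [-0.48  0.18  0.33] 12.1
76.0 [-0.9 -1.2  5.8] [-0.45  0.29  0.29] 12.5
81.0 [-1.7 -0.5  6.5] [-0.36  0.43  0.29] 13.0
86.0 [-1.8 -1.3  5.2] [-0.33  0.48  0.23] 13.4
91.0 [-1.  -0.7  5.4] [-0.35  0.54  0.3 ] 13.8
[ 0.73760576 -0.13947327  0.02213598] 0.06426681956601381
```

View pics/top2b.png

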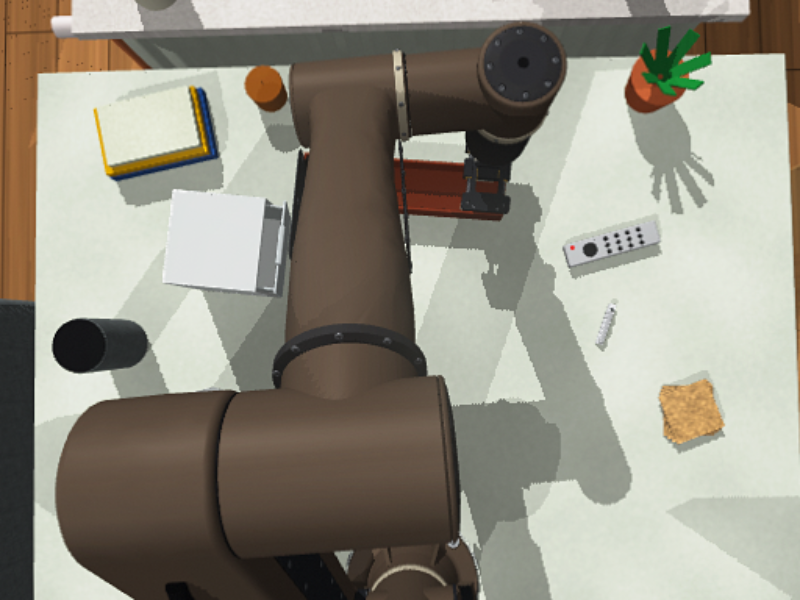

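The arm hides part of it, but the tray now lies left to right in the image, with its near edge from about (395,215) to (500,218). It looks square to the bin. I'll release, lift, and look again from the flap approach pose.

Run:
```python
from h import *
robot.move_gripper(.45); p=robot.read_position(); 
robot.servo_line([p[0],p[1],.17],speed=.15)
robot.goto([.55,-.1,.30],down(by)); robot.move_gripper(0)
shot("top","top3"); print(robot.read_t())
P,im,d=cloud("top3")
a=cv2.imread("pics/top3.png");cv2.imwrite("pics/top3b.png",cv2.resize(a[80:272,90:346],(800,600),interpolation=cv2.INTER_CUBIC))
```

```text
17.875
```

View pics/top3b.png

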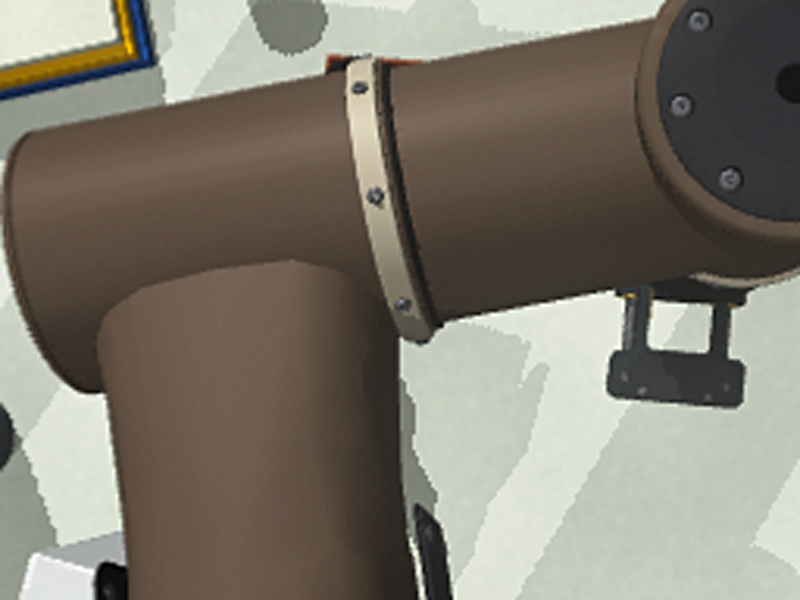

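The arm hides the tray. I'll hover over the clipper so the top view clears and the wrist camera can look at the clipper at the same time.

Run:
```python
from h import *
cy=rot(np.pi/2)@np.array([.081,-.027])
robot.goto([.40,-.40,.25],down(cy)); 
shot("top","top4"); shot("wrist","w4"); print(robot.read_t())
a=cv2.imread("pics/top4.png");b=cv2.imread("pics/w4.png")
o=np.zeros((600,800,3),np.uint8)
o[:,:400]=cv2.resize(a[80:260,100:220],(400,600),interpolation=cv2.INTER_CUBIC); o[:300,400:]=cv2.resize(b,(400,300)); o[300:,400:]=cv2.resize(a[80:260,200:440],(400,300))
cv2.imwrite("pics/v4.png",o)
```

```text
19.2583
```

View pics/v4.png

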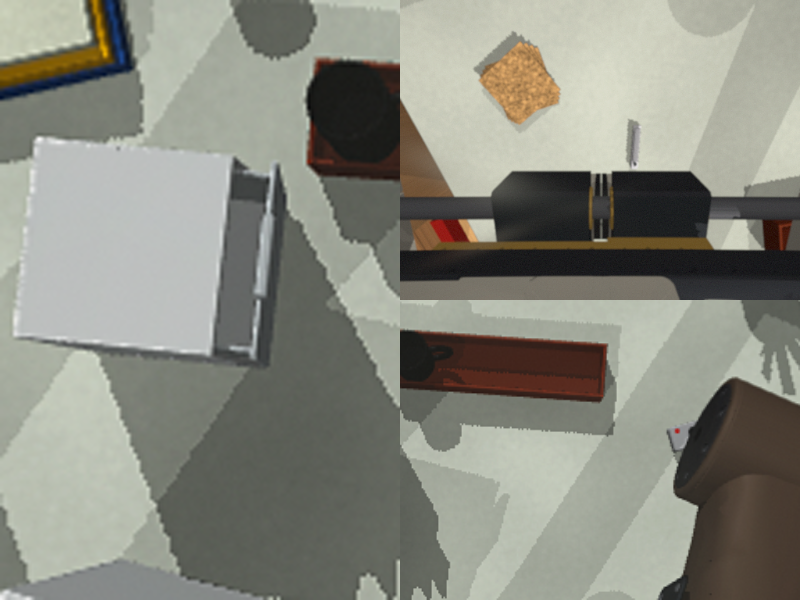

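The tray is square, with its free end near top pixel (322,124), and the mug is standing at the other end. I'll check the numbers.

Run:
```python
from h import *
c=onplane("top4",[(194,98),(192.4,129.5),(323,107),(321.8,141.2)],.048)[:,:2]; print(c.round(3).tolist())
m=(c[0]+c[1])/2; f=(c[2]+c[3])/2; d=(f-m)/np.linalg.norm(f-m); print("len",np.linalg.norm(f-m),"mugend",m+.04*d,"moved",m+.04*d-piv,f-.04*d-piv-.28*d,"ang",np.degrees(np.arcsin(d@by)))
print("free bin x",(f-.04*d-BC)@bx)
t=onplane("top4",[(100+263/3.333,80+215/3.333),(100+258/3.333,80+295/3.333)],.196)[:,:2]; print("tab bin",[((q-BC)@bx,(q-BC)@by) for q in t])
w=onplane("w4",np.array([(632-400,121),(634-400,167)])*1.28,.01); print("clip",w.round(3).tolist(),np.linalg.norm(w[1]-w[0]),w.mean(0))
P,im,d=cloud("top4")
R=P.reshape(-1,3); s=(R[:,2]>.08)&(R[:,2]<.1)&(np.linalg.norm(R[:,:2]-piv,axis=1)<.06); print("mug",s.sum(),(R[s].min(0)+R[s].max(0))/2)
s=(np.abs((R[:,:2]-BC)@by)<.035)&(R[:,2]>.182)&(R[:,2]<.22)&(np.linalg.norm(R[:,:2]-BC,axis=1)<.2)
x=(R[s,:2]-BC)@bx; print("tab pts",s.sum(),x.min(),x.max(),R[s,2].max())
```

```text
[[0.765, 0.182], [0.677, 0.187], [0.732, -0.175], [0.638, -0.169]]
len 0.3581009326353133 mugend [0.7172996  0.14452085] moved [-0.00746527  0.00342525] [-0.00727337  0.0053146 ] ang -0.11227995872114047
free bin x -0.41697370564589303
tab bin [(np.float64(-0.10508267656206478), np.float64(-0.02829831208972068)), (np.float64(-0.1071096464516558), np.float64(0.02920857085334684))]
clip [[0.411, -0.348, 0.01], [0.49, -0.368, 0.01]] 0.08118546108569072 [ 0.45045224 -0.35819426  0.01      ]
mug 201 [0.71792164 0.13179389 0.09003712]
tab pts 118 -0.11333423122193537 -0.1030025029612096 0.20289780421789272
```

The swing is good: the mug end moved 8 mm, the angle error is about 0° and the mug is standing. The clipper is at (0.451,-0.358) by both cameras. Next I'll open the flap by hooking the tab from behind, above the roof.

Run:
```python
from h import *
o=down(by)
robot.goto(B(-.087,0,.27),o); robot.servo_line(B(-.087,0,.182),speed=.1); print(np.round(robot.read_force(),1))
for th in [.2,.3,.4,.5,.6,.66,.70,.73]:
    robot.servo_line(B(-.075-.171*np.sin(th)+.0095,0,.012+.171*np.cos(th)),speed=.05)
    f=robot.read_force(); print(th,np.round(f,1),round(robot.read_t(),1))
    if np.linalg.norm(f)>15: break
robot.dwell(.3)
p=robot.read_position(); p[:2]+=.02*bx; p[2]+=.02; robot.servo_line(p,speed=.1); p[2]=.26; robot.servo_line(p,speed=.2)
robot.goto([.4504,-.358,.15],down(rot(np.pi/2)@np.array([.079,-.020]))); robot.move_gripper(.4)
shot("top","top5"); print(robot.read_t())
P,im,d=cloud("top5"); R=P.reshape(-1,3); L=np.c_[(R[:,:2]-BC)@bx,(R[:,:2]-BC)@by,R[:,2]]
s=(np.abs(L[:,1])<.025)&(L[:,0]<-.08)&(L[:,0]>-.24)&(L[:,2]>.05); i=np.argsort(L[s,0]); print(L[s][i][::max(1,s.sum()//15)].round(3))
s=(np.abs(R[:,0]-.4504)<.06)&(np.abs(R[:,1]+.358)<.06)
```

```text
[-0.  -0.1 -0.2]
0.2 [-0.3  0.6  0.2] 23.0
0.3 [0.4 0.5 0.3] 23.5
0.4 [0.3 0.5 0.4] 23.9
0.5 [-0.3 -0.4  0.3] 24.4
0.6 [0.4 0.5 0.2] 24.9
0.66 [ 0.1 -0.3  1.3] 25.3
0.7 [-2.7  5.7  6.6] 25.6
0.73 [-14.   20.1  27.1] 25.8
29.9917
[[-0.199 -0.022  0.152]
 [-0.194  0.02   0.147]
 [-0.189  0.009  0.155]
 [-0.184  0.011  0.15 ]
 [-0.178 -0.01   0.14 ]
 [-0.172  0.018  0.133]
 [-0.166 -0.006  0.124]
 [-0.159 -0.008  0.12 ]
 [-0.152  0.02   0.109]
 [-0.147 -0.002  0.103]
 [-0.139 -0.002  0.093]
 [-0.133  0.024  0.087]
 [-0.126  0.022  0.083]
 [-0.119 -0.     0.071]
 [-0.112 -0.023  0.058]
 [-0.103  0.023  0.05 ]]
```

The flap's measured slope is about 0.69 rad, so it is fully open. Now the clipper.

Run:
```python
from h import *
robot.servo_line([.4512,-.358,.004],speed=.12); print(np.round(robot.read_force(),1),robot.read_position())
robot.move_gripper(0); print(robot.read_grip_width()*88,robot.read_finger_force())
robot.servo_line([.4512,-.358,.2],speed=.2); print(robot.read_grip_width()*88,robot.read_finger_force(),robot.read_t())
```

```text
[ 0.2 -0.1  0. ] [ 0.45167567 -0.35823631  0.00469763]
11.70517317591891 29.93330329656601
11.419874275921828 29.92880344390869 33.025
```

Run:
```python
from h import *
o=down(bx)
robot.goto([.50,-.10,.28],o); robot.goto(B(-.122,0,.27),o); robot.servo_line(B(-.122,0,.125),speed=.12)
print(np.round(robot.read_force(),1),robot.read_grip_width()*88,robot.read_t())
robot.move_gripper(.26); robot.dwell(.3); robot.servo_line(B(-.122,0,.28),speed=.15)
robot.goto([.40,-.40,.25],o); robot.dwell(.3)
shot("top","top6"); print(robot.read_t(),robot.read_force())
a=cv2.imread("pics/top6.png");o=np.zeros((600,800,3),np.uint8)
o[:,:550]=cv2.resize(a[85:220,100:224],(550,600),interpolation=cv2.INTER_CUBIC); o[:250,550:]=cv2.resize(a[80:280,190:390],(250,250))
cv2.imwrite("pics/v6.png",o)
P,im,d=cloud("top6"); R=P.reshape(-1,3); L=np.c_[(R[:,:2]-BC)@bx,(R[:,:2]-BC)@by,R[:,2]]
s=(np.abs(L[:,1])<.025)&(L[:,0]<-.08)&(L[:,0]>-.24)&(L[:,2]>.0); i=np.argsort(L[s,0]); print(L[s][i][::max(1,s.sum()//15)].round(3).tolist())
```

```text
[-0.3  0.2 -0.7] 11.238175722138896 36.5583
41.0417 [ 0.28328272 -0.09004982 -1.07911235]
[[-0.24, 0.013, 0.003], [-0.226, -0.018, 0.003], [-0.209, 0.021, 0.003], [-0.197, 0.022, 0.001], [-0.193, 0.011, 0.158], [-0.187, -0.0, 0.003], [-0.182, 0.023, 0.145], [-0.176, 0.021, 0.141], [-0.166, -0.003, 0.127], [-0.156, -0.006, 0.116], [-0.145, -0.012, 0.102], [-0.134, 0.006, 0.087], [-0.122, 0.021, 0.074], [-0.11, 0.01, 0.059], [-0.096, 0.015, 0.048], [-0.083, -0.022, 0.028]]
```

View pics/v6.png

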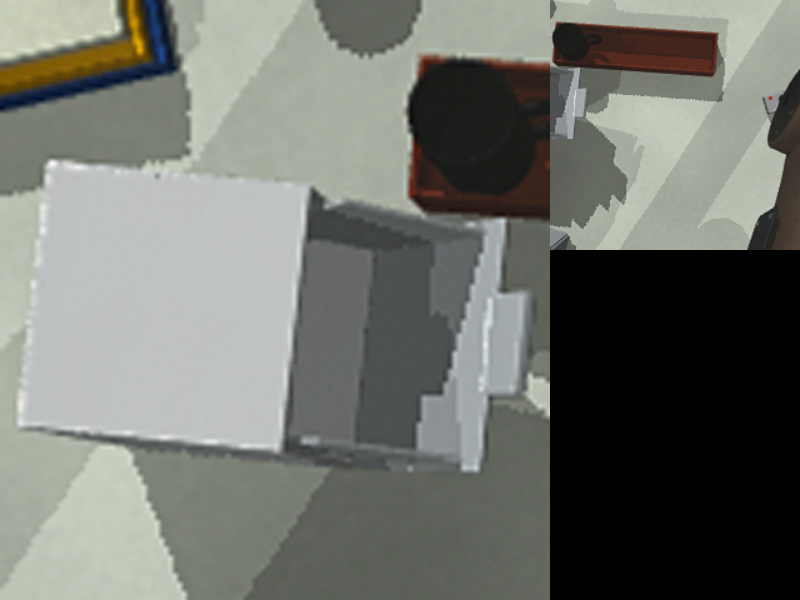

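The flap is open and the tray and mug are fine. The clipper can't be seen from above, so it probably slid under the roof. I'll check once with the wrist camera looking in from the front.

Run:
```python
from h import *
from scipy.spatial.transform import Rotation as Ro
Tc=np.array(robot.camera_info("wrist")["T_tool_cam"]); q0=np.array(robot.read_qpos()); best=None
tgt=B(-.04,0,.03)
for dx in(.24,.28,.32,.36):
  for h in(.24,.28,.33,.38):
    c=B(-.04-dx,0,h); z=tgt-c; z/=np.linalg.norm(z); y0=np.cross(z,[by[0],by[1],0]); 
    x0=np.cross(y0,z)
    for r in range(0,360,30):
        M=np.eye(4); M[:3,:3]=np.c_[x0,y0,z]@Ro.from_euler('z',r,degrees=True).as_matrix(); M[:3,3]=c
        W=M@np.linalg.inv(Tc)
        if W[2,3]<.17: continue
        q=robot.ik(W[:3,3],W[:3,:3])
        if q is None: continue
        s=np.abs(np.array(q)-q0).max()+ 100*h   # lower view preferred
        if best is None or s<best[0]: best=(s,q,W,dx,h,r)
if best:
    print(best[0],np.round(best[1]),best[2].round(2).tolist(),best[3:])
    robot.movej(best[1]); robot.dwell(.2); shot("wrist","w7"); print(robot.read_t(),robot.read_force())
    cv2.imwrite("pics/w7b.png",cv2.resize(cv2.imread("pics/w7.png"),(800,600)))
```

```text
66.44258324643526 [ 11.  20.  -1. -33. -71. -32.] [[-0.56, -0.82, -0.08, 0.59], [-0.73, 0.45, 0.51, 0.15], [-0.38, 0.35, -0.86, 0.17], [0.0, 0.0, 0.0, 1.0]] (0.24, 0.28, 30)
43.3833 [-0.13291904 -0.0096081  -0.79472964]
```

View pics/w7b.png

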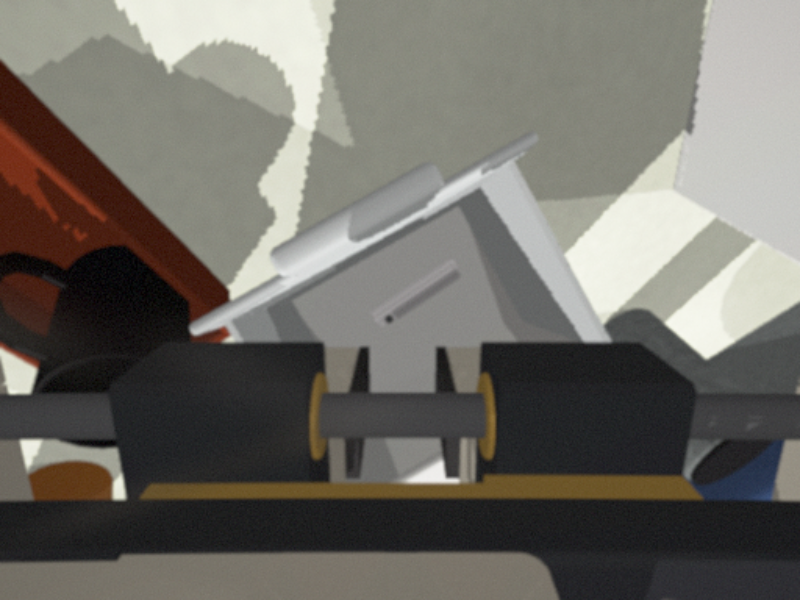

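The wrist picture shows the clipper lying in the bin behind the open flap, at about (420,292). I'll retreat the way I came and hand in.

Run:
```python
from h import *
robot.goto([.40,-.40,.25],down(bx)); robot.dwell(.5)
shot("top","top8"); P,im,d=cloud("top8"); R=P.reshape(-1,3); L=np.c_[(R[:,:2]-BC)@bx,(R[:,:2]-BC)@by,R[:,2]]
s=(np.abs(L[:,1])<.025)&(L[:,0]<-.08)&(L[:,0]>-.2)&(L[:,2]>.02); k=np.polyfit(L[s,2],L[s,0],1); print("flap",np.arctan(-k[0]))
s=(R[:,2]>.08)&(R[:,2]<.1)&(np.linalg.norm(R[:,:2]-piv,axis=1)<.06); print("mug",(R[s].min(0)+R[s].max(0))/2,robot.read_t())
print(robot.job_done())
```

```text
flap 0.7108720492684674
mug [0.71810298 0.13207613 0.0900452 ] 46.025
the job is handed in; nothing more can be done
None
```

I handed the job in at about 46 s: the tray is square to the bin with the mug upright in it, the flap is open at about 0.70 rad, and the clipper is in the bin; the remote was not touched, and no verdict came back.

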